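Push the food can up the loading ramp into its seat

ROBOT

A 7-joint arm with a two-finger parallel gripper is mounted at the origin on the work surface. World frame = base frame: x ahead of the robot, y to its left, z up, the work surface at z = 0. Lengths are in mm, angles in degrees, forces in N, time in s.
With the tool pointing down it reaches from about 400 to 850 mm from the base axis. Payload 4.5 kg.
Tool frame: the origin (TCP) lies midway between the tips of the shut fingers; the grasp point (between the pads) lies 19 mm behind it; z points along the fingers, y is the direction in which the jaws open and shut (so a half turn about z gives the same grasp; the last joint's range is limited). The gripper opens to 85 mm and grips with 20 to 120 N. Pads are 22 mm wide; open, the fingers measure 114 mm over their backs; the gripper's body (76 mm by 85 mm) begins 54 mm behind the grasp point. The pads swing forward as they close: fully open they stand 13 mm farther back than shut.
Start: joints at [-72.834, 39.483, -11.15, 89.685, 9.013, 51.709, -12.324], TCP at [164.155, 603.082, 231.317] pointing down, gripper open.
Joint ranges: [-172.22, 172.22], [-26.19, 119.32], [-84.43, 86.54], [7.71, 146.69], [-57.33, 237.33], [2.42, 119.75], [-152.13, 152.13]. Speed limits (degrees/s): [147.25, 147.25, 180, 180, 180, 180, 180].

INTERFACE

Orientations are given as a 3x3 rotation matrix whose columns are the frame's x, y, z axes.
In Python, from cell import env gives the robot as it stands. The module is installed in compiled form; this text tells all that it offers.
- The arm moves only by the tool step_arm, never from a script. Its argument "commands" is a list of rows, each a list of 7 numbers: the turn, a rotation vector about the tool's x, y, z in degrees, then the shift along the tool's x, y, z in cm, then the opening in per cent of the stroke, from 0 (shut) to 100 (fully open). A call has 1 to 12 rows; each row shifts and turns the pose as measured when the row begins, along the tool's axes as they then stand; what a row does not reach is not made up. A row lasts 1/8 s, in which the tool goes at most 62.5 mm and 10.7 degrees, less where a joint would pass 70% of its speed; a pose out of reach is approached as far as the arm can. A call with a gripper value outside its range is refused whole. The fingers move at their own pace and stop on an object; "squeeze" is the grip in N (left out, the last holds). Time passes only in rows, so rows that do not move let the fingers close. It gives the time, the measured TCP pose, the force and the opening at its end, in the units of the state.
- env.state(): the state, without advancing time (a new reading comes with each control period).
- env.snapshot(name): name is "side" or "top" or "wrist"; returns a dict with "pixels" (400x640x3 uint8, red, green, blue), "fx", "fy", "cx", "cy" (pixels), "rvec" (rotation vector, rad) and "tvec" (3), from world to camera coordinates, as OpenCV has them. Camera axes: x right, y down, z forward; pixel columns grow to the right and rows downward; lengths in mm; the calibration is good to about 2 mm. A picture is of the moment at which its call begins. There is no depth.
- env.job_done(): hands the job in, once; it reports no verdict.
The state is a dict: "t": time; "q": joint angles; "qvel": joint speeds; "joint_torque": joint torques, N m; "tool_pos": TCP position; "tool_rot": TCP orientation; "ft_force": force on the tool from outside, world axes, zero at the start; "ft_torque": the same for the moment, N m; "opening": finger opening in mm.
Only numpy, scipy, OpenCV 4.12 (cv2) and the standard library are available. Lean on these libraries where they do the work, as an engineer would, in place of code of your own. Each camera call takes 0.05 s, during which the arm holds its last target. There are 200 camera calls.

TASK

A full food can lies parked on the low part of the steel loading ramp. With your fingertips, push it steadily up the ramp, never letting it roll back down and never lifting it, until it drops into the seat at the top against the stop. Leave it resting there, let go of everything, and leave the upright can, the shaker and the bowl where they stand.

Things in the scene. Friction and masses are not known exactly. Their poses are not given: they have to be found in the camera images.
- can: The lying food can: steel with a paper label, a cylinder 75 mm in diameter and 110 mm long, 0.3 to 0.65 kg, smooth (friction about 0.3), free to roll. Origin at its very middle, its y axis runs along the can; its x and z axes turn as it rolls. At the start it lies across the ramp, leaning downhill on the parking ridge (see deck).
- deck: Fixed steel ramp, 6 deg (0.105 rad) slope. Origin mid-width in its running surface, 50 mm above the table; x uphill along the slope, y level across, z square to the slope. Surface z = 0 from x = -170 mm (foot, lip to z = 13 mm) to x = 100 mm (crest). Full-length side rails, 124 mm apart inside, 4 mm thick, tops at z = 22 mm, guide the can's ends. End stop at x = 172 mm, to z = 56 mm.
- parking (a point): Point on the slope under the parked can, at deck x = -60 mm. A ridge 2.5 mm high, 15 mm downhill of it, keeps the can parked (its middle 37.5 mm off the slope). A can let go higher on the slope rolls down and may jump this ridge.
- seat (a point): Where the seated can's middle belongs: deck x = 124 mm, z = 30 mm. Past the crest the ramp drops 5.5 mm to a level seat floor, too short to roll about on: the can drops in, lies with its middle at x = 122 to 127 mm and stays by itself.
- follower (a joint): Travel of the follower plate, 0 (start, about 3 mm uphill of the parked can) to 0.183 m (against the end stop). The plate, grey plastic, 6 mm thick, 80 mm wide, 6 to 52 mm above the slope, is pushed uphill ahead of the can, needs about 0.5 N and stays where it is pushed, so a can that rolls back leaves it behind. With the can seated it reads 0.178 or more.
- follower_face (a point): Middle of the follower plate's downhill face, the side that the can touches, 37.5 mm above the slope.
- tall_can: Bystander: an upright food can 75 mm in diameter, 110 mm tall, beside the ramp. Origin at the centre of its underside, z up.
- shaker: Bystander: a clear shaker with a steel cap, 48 mm in diameter, 90 mm tall, beside the ramp. Origin at the centre of its underside, z up.
- bowl: Bystander: a small open steel bowl, 110 mm across the rim, 40 mm tall, beside the ramp. Origin at the centre of its underside, z up.
There are look-alikes about, which are no part of the job. What is shaped like the can but orange is not meant.

How it is judged (in metres and radians):
On the way, in this order (a step that is already met when the one before it is completed fails the run):
1. the can has left its parking place and is on its way up the slope (x of can in the frame of deck between -0.03 and 0.09 m), for 0.1 s.
2. the can lies in the seat at the top (x of can in the frame of deck above 0.119 m and z of can in the frame of deck below 0.034 m), for 0.2 s.
At the end, for the whole second after the job is handed in: The can rests in the seat at the top of the ramp: its middle 119 to 131 mm uphill of the deck's origin and 24 to 34 mm above the slope plane, square to the ramp within 0.15 rad, the follower plate within 11 mm of its end of travel, and the can still (under 20 mm/s) (all of step 2 and x of can in the frame of deck below 0.131 m and z of can in the frame of deck above 0.024 m and value of joint follower above 0.172 m and angle between the y axis of can and the y axis of deck, either way round below 0.15 rad and linear speed of can below 0.02 m/s and angular speed of can below 0.5 rad/s); the robot touches nothing.
It fails at once if the can rolls back: it gets more than 25 mm behind the follower plate it has pushed up (value of joint follower above 0.015 m and distance between follower_face and can above 0.0645 m).
It fails at once if the can runs down over the parking ridge (middle more than 25 mm below its start) (x of can in the frame of deck below -0.085 m).
It fails at once if the can is lifted or carried: more than 12 mm off the slope (z of can in the frame of deck above 0.0495 m).
It fails at once if the can is struck or flung: faster than 0.5 m/s (linear speed of can above 0.5 m/s).
It fails at once if the upright can, the shaker or the bowl is shifted more than 20 mm or tipped (distance of any of tall_can, shaker, bowl from where it was at the start of the episode above 0.02 m or angle between any of tall_can, shaker, bowl's own z axis and vertical above 0.3 rad).
It also fails if it takes over 42 s, if anything falls off the work surface, if the arm or the gripper's body presses on something with over 40 N, if the wrist force passes 120 N, or if a joint passes its speed limit or range.

## Working session

There is one attempt and no reset: what is moved stays moved. The work goes in short steps, Python scripts to look and compute and a tool call to move; the robot and the scene stay as the last step left them, time stands still between calls to the robot, and variables do not carry over. Pictures are saved under pics/ and viewed, about 8 in all and at most 12, crops included, and the job is handed in when it is done.

Besides the shell and the picture viewer there is one more tool, called after ">>>" as name([rows], argument=value, ...), one row to a line, values as JSON. step_arm: Moves the arm, as the interface text tells. Its arguments: {"type":"object","properties":{"commands":{"type":"array","items":{"type":"array","items":{"type":"number"}}},"squeeze":{"type":"number"}},"required":["commands"]}

```bash
mkdir -p pics; python3 - <<'E'
from cell import env
import cv2,json
for n in("side","top"):
    s=env.snapshot(n); cv2.imwrite(f"pics/{n}0.png",s["pixels"][:,:,::-1])
    print(n,s["fx"],s["cx"],s["cy"],s["rvec"],s["tvec"])
s=env.state();print(s["t"],s["tool_pos"],s["tool_rot"],s["ft_force"],s["opening"])
E
```

```text
side 474.21519158046925 317.71803295958597 196.38242030199936 [ 0.33512931 -2.81992     1.16450904] [ 606.23951601  102.72702514 1011.44112627]
top 474.6615926329297 309.41086644224526 201.77491821187337 [ 2.2212801  -2.16735785  0.06295454] [  42.12584397  606.298639   1138.28583941]
0.1 [164.03147318 602.45003057 230.55044298] [[-9.64925714e-01  2.62522867e-01 -3.33934804e-04]
 [ 2.62523049e-01  9.64924206e-01 -1.71054366e-03]
 [-1.26835050e-04 -1.73821314e-03 -9.99998481e-01]] [-0.23383551  0.4017091   0.41805363] 85.96071258105817
```

View pics/top0.png

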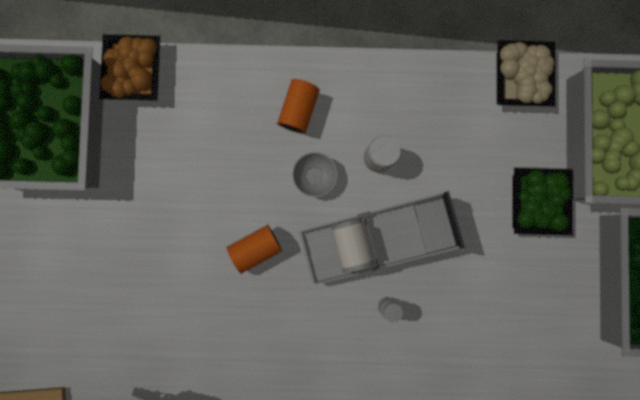

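View pics/side0.png

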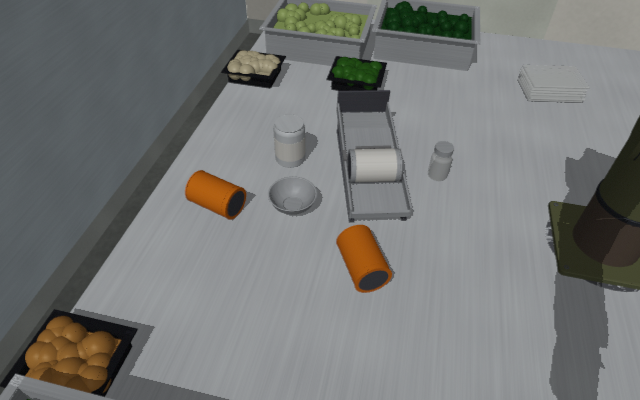

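The top view shows the white can on the ramp at (353,246), with the stop end at (455,222) on the right. The orange cans at (298,105) and (254,248) are look-alikes. The upright can is at (383,153), the bowl at (316,175) and the shaker at (391,309). I'll confirm this in an enlarged crop.

```bash
python3 - <<'E'
import cv2
i=cv2.imread("pics/top0.png")[180:300,290:480]
i=cv2.resize(i,None,fx=4,fy=4,interpolation=cv2.INTER_CUBIC)
cv2.imwrite("pics/crop1.png",cv2.convertScaleAbs(i,alpha=1.6))
E
```

```text
(no output)
```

View pics/crop1.png

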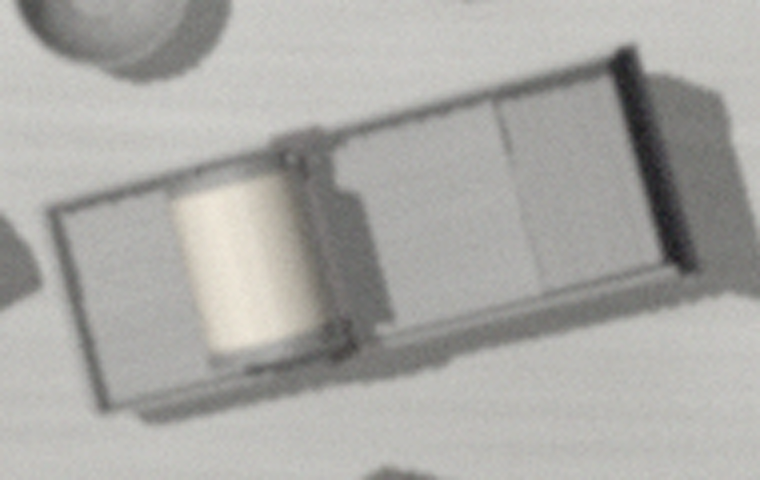

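The crop confirms it: the cream-white can lies between the rails against the grey follower, and the look-alikes are orange. Crest edge runs from crop (497,100) to (543,293). Foot rail corners are (50,208) and (103,410), and the stop top runs from (630,47) to (692,268).

```bash
cat > h.py <<'E'
import numpy as np,cv2
def cast(s,uv,z):
    R=cv2.Rodrigues(np.array(s["rvec"]))[0];t=np.array(s["tvec"])
    c=-R.T@t; d=R.T@np.array([(uv[0]-s["cx"])/s["fx"],(uv[1]-s["cy"])/s["fy"],1])
    return c+d*(z-c[2])/d[2]
def proj(s,p):
    K=np.array([[s["fx"],0,s["cx"]],[0,s["fy"],s["cy"]],[0,0,1]])
    return cv2.projectPoints(np.array([p],float),np.array(s["rvec"]),np.array(s["tvec"]),K,None)[0].ravel()
E
python3 - <<'E'
from cell import env
from h import *
from scipy.optimize import least_squares
s=env.snapshot("top"); S,C=np.sin(.10472),np.cos(.10472)
cr=lambda u,v:(290+u/4-.4,180+v/4-.4)
P=[((50,208),-170,66,22),((103,410),-170,-66,22),((497,100),100,62,0),((543,293),100,-62,0),((630,47),175,66,56),((692,268),175,-66,56)]
W=[cast(s,cr(*p),50+x*S+z*C) for p,x,y,z in P]
def m(q,x,y,z):
    h=x*C-z*S; c,n=np.cos(q[2]),np.sin(q[2]); return np.array([q[0]+c*h-n*y,q[1]+n*h+c*y])
for (p,*d),w in zip(P,W): print(d,w.round(1))
g=(np.mean([w[:2] for w in W],0)); d=W[4]-W[0]
f=least_squares(lambda q:np.concatenate([m(q,*d)-w[:2] for (_,*d),w in zip(P,W)]),[*g,np.arctan2(d[1],d[0])])
q=f.x;print("deck",q[:2],np.degrees(q[2]),f.fun.round(1))
print("can exp",m(q,-60,0,37.5), cast(s,(349,247),50-60*S+37.5*C))
for n,uv,z in(("tall",(384,152),110),("shaker",(390,308),90),("bowl",(316,175),40)):print(n,cast(s,uv,z))
for x in(-110,-60,124):print(x,m(q,x,0,37.5),50+x*S+37.5*C)
E
```

```text
[-170, 66, 22] [532.5  72.5  54.1]
[-170, -66, 22] [415.8  38.6  54.1]
[100, 62, 0] [ 602.1 -187.6   60.5]
[100, -62, 0] [ 490.2 -215.7   60.5]
[175, 66, 56] [ 629.7 -246.6  124. ]
[175, -66, 56] [ 508.8 -281.8  124. ]
deck [ 520.91414972 -105.94422928] -73.81117030651453 [ 4.   4.5 -6.   1.6  6.1  3.4 -1.1 -3.   1.5 -2.4 -4.4 -4.1]
can exp [503.18469332 -44.87460266] [500.24648824 -35.9006912   81.02284771]
tall [ 716.2055651  -107.90158262  110.        ]
shaker [ 366.01666545 -130.15896678   90.        ]
bowl [668.29026288  42.86205854  40.        ]
-110 [489.32086536   2.87975471] 75.79641236770678
-60 [503.18469332 -44.87460266] 81.02284770803229
124 [ 554.20358022 -220.61063778] 100.25612976043021
```

```bash
cat >> h.py <<'E'
from scipy.linalg import expm,logm
from scipy.spatial.transform import Rotation as Ro
D0=np.array([520.9,-105.9,50.]);YAW=-73.8
RD=Ro.from_euler("ZY",[YAW,-6],degrees=True).as_matrix()   # deck axes
def deck(p): return RD.T@(np.array(p)-D0)
def steps(st,xd,n):
    """one screw row, repeated n times, to deck point xd, tool x downhill, z into slope"""
    A=np.eye(4);A[:3,:3]=st["tool_rot"];A[:3,3]=st["tool_pos"]
    B=np.eye(4);B[:3,:3]=RD@np.diag([-1,1,-1]);B[:3,3]=D0+RD@np.array(xd,float)
    T=expm(np.real(logm(np.linalg.inv(A)@B))/n)
    return np.r_[Ro.from_matrix(T[:3,:3]).as_rotvec(degrees=True),T[:3,3]/10].round(2)
E
python3 - <<'E'
from cell import env
from h import *
s=env.state();print(steps(s,(-140,0,150),13),deck(s["tool_pos"]))
E
```

```text
[ 0.23 -0.42  4.5  -4.87 -1.63  0.61] [-756.72993206 -145.00507007  261.21751008]
```

>>> step_arm([
  [0.2,-0.4,4.5,-4.9,-1.6,0.6,55],
  [0.2,-0.4,4.5,-4.9,-1.6,0.6,55],
  [0.2,-0.4,4.5,-4.9,-1.6,0.6,55],
  [0.2,-0.4,4.5,-4.9,-1.6,0.6,55],
  [0.2,-0.4,4.5,-4.9,-1.6,0.6,55],
  [0.2,-0.4,4.5,-4.9,-1.6,0.6,55],
  [0.2,-0.4,4.5,-4.9,-1.6,0.6,55],
  [0.2,-0.4,4.5,-4.9,-1.6,0.6,55],
  [0.2,-0.4,4.5,-4.9,-1.6,0.6,55],
  [0.2,-0.4,4.5,-4.9,-1.6,0.6,55],
  [0.2,-0.4,4.5,-4.9,-1.6,0.6,55],
])

```text
t: 1.52
tool_pos: [476.5, 135.7, 182.0]
tool_rot: [[-0.408, 0.912, 0.032], [0.909, 0.409, -0.076], [-0.082, -0.002, -0.997]]
ft_force: [0.5, 0.6, -0.8]
opening: 46.7
```

```bash
python3 - <<'E'
from cell import env
from h import *
s=env.state();print(s["t"],s["opening"],deck(s["tool_pos"]));
for n in (3,5,7):print(steps(s,(-140,0,150),n))
E
```

```text
1.525 46.7319434636052 [-229.29383344   24.79482726  156.80637816]
[ 0.21 -0.42  2.65 -2.89 -1.1   0.18]
[ 0.13 -0.25  1.59 -1.74 -0.64  0.11]
[ 0.09 -0.18  1.14 -1.25 -0.46  0.08]
```

>>> step_arm([
  [0.2,-0.4,2.7,-2.9,-1.1,0.2,55],
  [0.2,-0.4,2.7,-2.9,-1.1,0.2,55],
  [0.2,-0.4,2.7,-2.9,-1.1,0.2,55],
])

```text
t: 1.9
tool_pos: [477.7, 36.8, 183.5]
tool_rot: [[-0.266, 0.964, 0.028], [0.958, 0.267, -0.101], [-0.105, 0.0, -0.994]]
ft_force: [-0.2, -0.6, -0.9]
opening: 47.2
```

```bash
python3 - <<'E'
from cell import env
from h import *
s=env.state();print(s["t"],s["opening"],deck(s["tool_pos"]))
for n in (3,):print(steps(s,(-128,0,60),n))
w=env.snapshot("wrist");print(w["rvec"],w["tvec"])
i=w["pixels"][:,:,::-1].copy()
for p in [(-170,62,13),(-170,-62,13),(-97.5,0,37.5),(100,62,0),(100,-62,0),(-60,55,75),(-60,-55,75)]:
    u=proj(w,D0+RD@np.array(p,float));print(p,u.round())
    cv2.circle(i,tuple(int(v) for v in np.clip(u,-999,999)),3,(0,0,255),1)
cv2.imwrite("pics/w1.png",i)
E
```

```text
1.9 47.15940234591001 [-134.33632085   -1.70554168  148.38218094]
[-0.02  0.01 -0.23 -0.21  0.06  2.95]
[-2.73805515 -0.37329108 -0.07204679] [-470.98257942 -127.20821044  291.87140552]
(-170, 62, 13) [386. 149.]
(-170, -62, 13) [248. 151.]
(-97.5, 0, 37.5) [318. 235.]
(100, 62, 0) [372. 378.]
(100, -62, 0) [267. 379.]
(-60, 55, 75) [387. 296.]
(-60, -55, 75) [250. 297.]
```

View pics/w1.png

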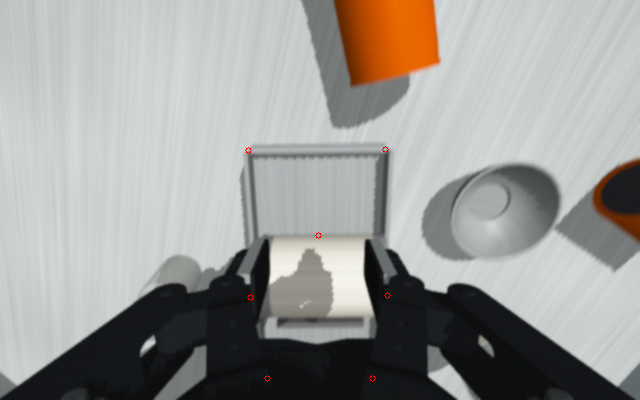

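The wrist view agrees with the model. The projected foot corners fall on the lip corners at (248,150) and (386,149), and the can's downhill edge is at row 235 as predicted. I'll descend behind the can.

>>> step_arm([
  [0,0,-0.2,-0.2,0.1,3.0,55],
  [0,0,-0.2,-0.2,0,3.0,55],
  [0,0,-0.2,0,0,3.0,55],
  [0,0,0,0,0,2.0,55],
  [0,0,0,0,0,1.5,55],
  [0,0,0,0,0,0.7,55],
])

```text
t: 2.7
tool_pos: [484.7, 13.4, 49.7]
tool_rot: [[-0.267, 0.963, 0.03], [0.958, 0.269, -0.104], [-0.109, 0.001, -0.994]]
ft_force: [0.5, -0.4, 0.6]
opening: 46.7
```

```bash
python3 - <<'E'
from cell import env
from h import *
s=env.state();print(s["t"],s["opening"],deck(s["tool_pos"]),s["ft_force"])
print(steps(s,(-110,0,18),1))
w=env.snapshot("side");i=w["pixels"][70:240,280:460,::-1]
cv2.imwrite("pics/s1.png",cv2.resize(i,None,fx=3,fy=3,interpolation=cv2.INTER_CUBIC))
E
```

```text
2.7 46.73008261418304 [-124.02490729   -1.4557376    12.70813578] [ 0.47140061 -0.43741084  0.61647941]
[ 0.    0.23 -0.6  -1.4   0.16 -0.52]
```

View pics/s1.png

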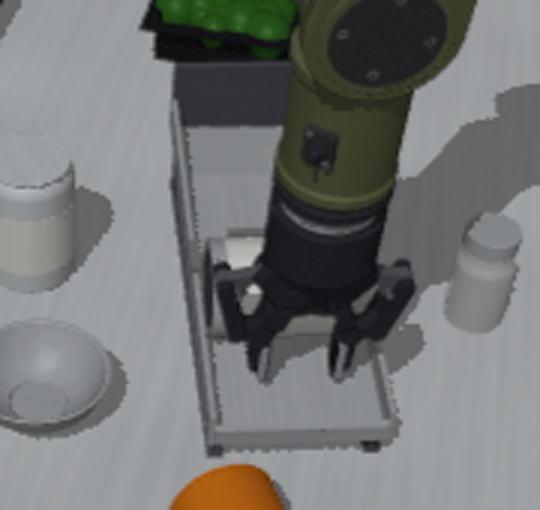

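The fingers stand inside the rails, downhill of the can, with the bystanders clear on both sides. I'll raise a little and start pushing.

>>> step_arm([
  [0,0.2,-0.6,-0.5,0.1,-0.5,55],
  [0,0,0,-0.6,0,0,55],
  [0,0,0,-0.6,0,0,55],
  [0,0,0,-0.6,0,0,55],
  [0,0,0,-0.8,0,0,55],
  [0,0,0,-0.8,0,0,55],
  [0,0,0,-0.8,0,0,55],
  [0,0,0,-0.8,0,0,55],
])

```text
t: 3.75
tool_pos: [502.3, -39.1, 62.6]
tool_rot: [[-0.281, 0.959, 0.031], [0.954, 0.282, -0.097], [-0.102, 0.003, -0.995]]
ft_force: [-1.1, 3.8, 0.5]
opening: 46.9
```

```bash
python3 - <<'E'
from cell import env
from h import *
s=env.state();print(s["t"],s["opening"],deck(s["tool_pos"]),RD.T@s["ft_force"])
print(steps(s,(77,0,18),10))
w=env.snapshot("side");i=w["pixels"][70:240,280:460,::-1]
cv2.imwrite("pics/s2.png",cv2.resize(i,None,fx=3,fy=3,interpolation=cv2.INTER_CUBIC))
E
```

```text
3.75 46.89678047457098 [-67.61583987   0.72275581  19.73085124] [-3.82530385  0.03023357  0.93322561]
[ 0.02 -0.01  0.02 -1.45 -0.01  0.02]
```

View pics/s2.png

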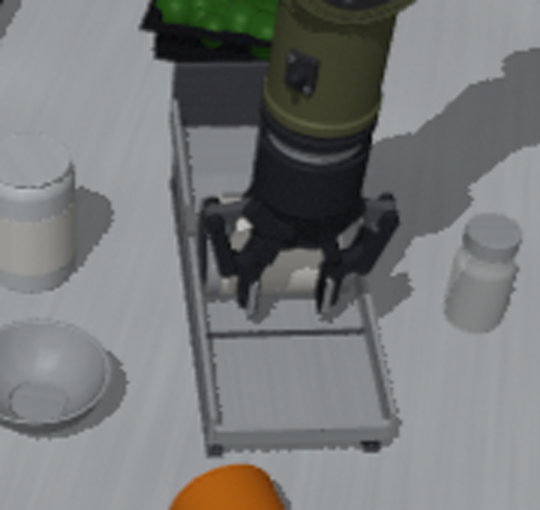

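The can has left the ridge, which is now bare in the picture, and moves squarely with about 4 N of push. I'll keep going.

>>> step_arm([
  [0,0,0,-0.8,0,0,55],
  [0,0,0,-0.9,0,0,55],
  [0,0,0,-0.9,0,0,55],
  [0,0,0,-0.9,0,0,55],
  [0,0,0,-0.9,0,0,55],
  [0,0,0,-0.9,0,0,55],
  [0,0,0,-0.9,0,0,55],
  [0,0,0,-0.9,0,0,55],
  [0,0,0,-0.9,0,0,55],
  [0,0,0,-0.9,0,0,55],
])

```text
t: 5.05
tool_pos: [528.5, -131.2, 72.4]
tool_rot: [[-0.28, 0.96, 0.031], [0.955, 0.281, -0.098], [-0.103, 0.002, -0.995]]
ft_force: [0.3, 2.4, 1.3]
opening: 47.0
```

```bash
python3 - <<'E'
from cell import env
from h import *
s=env.state();print(s["t"],s["opening"],deck(s["tool_pos"]),RD.T@s["ft_force"])
print(steps(s,(77,0,19),10))
E
```

```text
5.05 46.9570088160775 [28.58557256  0.28598884 19.4791768 ] [-2.05566252  0.93968987  1.52735544]
[ 0.01 -0.01  0.01 -0.48 -0.    0.  ]
```

>>> step_arm([
  [0,0,0,-0.6,0,0,55],
  [0,0,0,-0.6,0,0,55],
  [0,0,0,-0.6,0,0,55],
  [0,0,0,-0.6,0,0,55],
  [0,0,0,-0.6,0,0,55],
  [0,0,0,-0.5,0,0,55],
  [0,0,0,-0.3,0,0,55],
])

```text
t: 5.92
tool_pos: [540.0, -172.9, 76.7]
tool_rot: [[-0.277, 0.96, 0.031], [0.955, 0.278, -0.101], [-0.106, 0.002, -0.994]]
ft_force: [-0.4, -0.2, -0.4]
opening: 47.1
```

```bash
python3 - <<'E'
from cell import env
from h import *
s=env.state();print(s["t"],deck(s["tool_pos"]),RD.T@s["ft_force"])
w=env.snapshot("side");i=w["pixels"][70:240,280:460,::-1]
cv2.imwrite("pics/s3.png",cv2.resize(i,None,fx=3,fy=3,interpolation=cv2.INTER_CUBIC))
E
```

```text
5.925 [72.11982245 -0.38049569 19.28933809] [ 0.08862147 -0.43360035 -0.4063614 ]
```

View pics/s3.png

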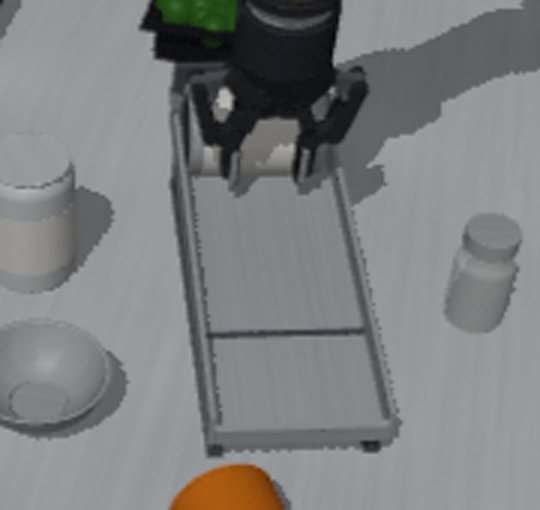

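Contact force has gone to zero, which suggests the can dropped in. I'll nudge gently to confirm before retreating.

>>> step_arm([
  [0,0,0,-0.2,0,0,55],
  [0,0,0,-0.2,0,0,55],
  [0,0,0,0,0,0,55],
])

```text
t: 6.35
tool_pos: [541.1, -177.0, 77.1]
tool_rot: [[-0.277, 0.96, 0.031], [0.955, 0.278, -0.101], [-0.106, 0.002, -0.994]]
ft_force: [-0.3, 0.4, 0.4]
opening: 47.0
```

```bash
python3 - <<'E'
from cell import env
from h import *
s=env.state();print(s["t"],deck(s["tool_pos"]),RD.T@s["ft_force"])
E
```

```text
6.35 [76.35251377 -0.45057682 19.23938411] [-0.38037624 -0.15342473  0.43062838]
```

>>> step_arm([
  [0,0,0,0.3,0,0,55],
  [0,0,0,0.5,0,0,55],
  [0,0,0,0.5,0,0,55],
  [0,0,0,0,0,0,55],
])

```text
t: 6.85
tool_pos: [537.2, -163.1, 75.6]
tool_rot: [[-0.278, 0.96, 0.031], [0.955, 0.279, -0.101], [-0.105, 0.001, -0.994]]
ft_force: [-0.6, -0.6, -0.2]
opening: 46.7
```

```bash
python3 - <<'E'
from cell import env
from h import *
s=env.state();print(s["t"],deck(s["tool_pos"]),RD.T@s["ft_force"])
w=env.snapshot("side");i=w["pixels"][70:160,310:430,::-1].copy()
for x in(122-37.5,127-37.5): print(x,(proj(w,D0+RD@np.array([x,0,30.]))-[310,70])*5)
cv2.imwrite("pics/s4.png",cv2.resize(i,None,fx=5,fy=5,interpolation=cv2.INTER_CUBIC))
E
```

```text
6.85 [61.85225326 -0.31545027 19.22820552] [ 0.37061246 -0.73834962 -0.215392  ]
84.5 [285.56122708 262.41529919]
89.5 [284.37547209 255.44000498]
```

View pics/s4.png

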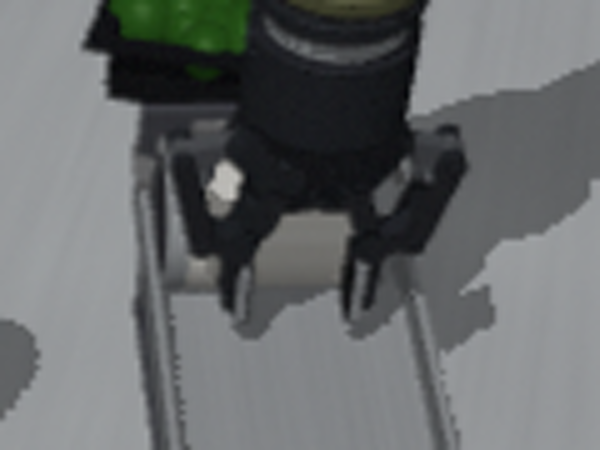

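The can stays put with a gap behind the fingers, whose tips are at about (240,310) and (355,310). I'll withdraw downhill and then up.

>>> step_arm([
  [0,0,0,1.5,0,0,55],
  [0,0,0,2,0,0,55],
  [0,0,0,1.5,0,-1.5,55],
  [0,0,0,1,0,-4,55],
  [0,0,0,3,0,-5,55],
  [0,0,0,5,0,-5,55],
  [0,0,0,5,0,-4,55],
  [0,0,0,5,0,0,55],
  [0,0,0,5,0,0,55],
  [0,0,0,0,0,0,55],
  [0,0,0,0,0,0,55],
])

```text
t: 8.28
tool_pos: [448.9, 140.3, 243.1]
tool_rot: [[-0.281, 0.959, 0.04], [0.954, 0.284, -0.093], [-0.1, 0.013, -0.995]]
ft_force: [0.8, -0.6, -0.4]
opening: 47.1
```

```bash
python3 - <<'E'
from cell import env
from h import *
s=env.state();print(s["t"],deck(s["tool_pos"]),s["ft_force"])
a=env.snapshot("top");b=env.snapshot("side")
i=cv2.resize(a["pixels"][130:330,290:480],None,fx=2.1,fy=2.1,interpolation=3)
j=cv2.resize(b["pixels"][70:240,260:470],None,fx=1.8,fy=1.8,interpolation=3)
o=np.zeros((430,800,3),np.uint8);o[:i.shape[0],:i.shape[1]]=cv2.convertScaleAbs(i,alpha=1.5);o[:j.shape[0],400:400+j.shape[1]]=j
cv2.imwrite("pics/end.png",o[:,:,::-1])
for x,z in((124,67),(60,37.5)):
  print((proj(a,D0+RD@np.array([x,0,z]))-[290,130])*2.1)
E
```

```text
8.275 [-234.87510092   -0.4558738   218.82242107] [ 0.7962336  -0.55957473 -0.37297748]
[303.03917102 200.73938448]
[240.10174871 215.27105459]
```

View pics/end.png

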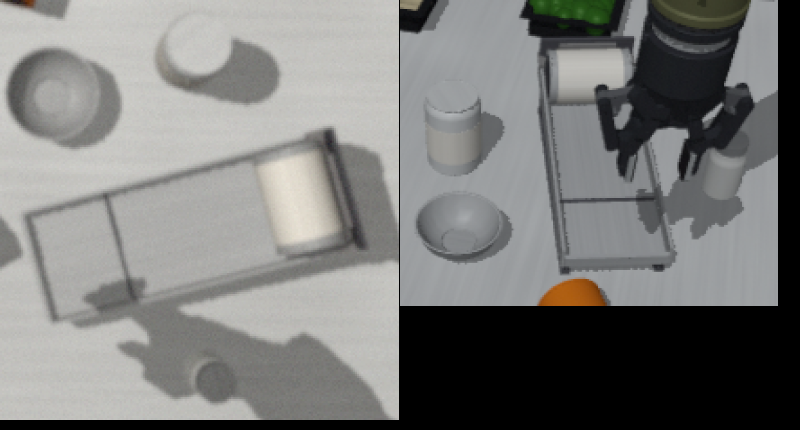

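The can lies at crop (302,195), against the predicted seat position of (303,201). It is square and up against the plate and stop, the bystanders have not moved and the gripper is clear. Handing in.

```bash
python3 -c "
from cell import env
print(env.job_done())"
```

```text
the job is handed in; nothing more can be done
None
```

The can is in the seat at the top of the ramp, and I've handed the job in; no verdict was reported. I pushed the white can up with two spread fingertips in one steady run of about 3 s, then backed off downhill and lifted clear, finishing at about 8.3 s of the 42 s.

**Checks that passed:**
- **Push:** it took 2 to 4 N. Contact force fell to zero at the crest, and the can stayed put when I backed the fingers off.
- **Final pictures:** the can lies square against the plate and stop. Its centre is about 6 px from the prediction in the 2.1x crop, roughly 6 mm, which is within my calibration and reading error.
- **Surroundings:** the upright can, shaker and bowl look unmoved by eye. The gripper is clear, with wrist force within noise (1 N or less).

**Not measured:** I did not read the follower's travel directly. I judged it from the pictures only, and the exact seated height likewise.

**Disagreement:** the ramp corner fit from the top view had residuals up to 6 mm, but the wrist view then agreed with the fitted pose.

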